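Dock and lock the battery pack at a tattoo work table

ROBOT

A 6-joint arm with a two-finger parallel gripper is mounted at the origin on the work surface. World frame = base frame: x ahead of the robot, y to its left, z up, the work surface at z = 0. Lengths are in m, angles in rad, forces in N, time in s.
With the tool pointing down it reaches from about 0.375 to 0.975 m from the base axis. Payload 3.8 kg.
Tool frame: the origin (TCP) lies at the very end of the fingers, on their centre line; the grasp point (between the pads) lies 19 mm behind it; z points along the fingers, y is the direction in which the jaws open and shut (so a half turn about z gives the same grasp; the last joint's range is limited). The gripper opens to 85 mm and grips with 20 to 120 N. Pads are 22 mm wide; open, the fingers measure 114 mm over their backs; the gripper's body (76 mm by 85 mm) begins 54 mm behind the grasp point. The pads swing forward as they close: fully open they stand 13 mm farther back than shut.
Start: joints at [-1.284, 0.264, 1.604, -0, 1.274, -0.037], TCP at [0.215, -0.64, 0.231] pointing down, gripper open.
Joint ranges: [-2.63, 2.63], [-0.94, 2.18], [0.31, 2.57], [-1.31, 4.45], [0, 2.66], [-2.55, 2.55]. Speed limits (rad/s): [2.57, 2.57, 3.14, 3.14, 3.14, 3.14].

INTERFACE

Orientations are given as a rotation vector (axis times angle).
In Python, from workcell import read_state, read_camera, camera_info, finish_job gives the robot as it stands. The module is installed in compiled form; this text tells all that it offers.
- The arm moves only by the tool play_rows, never from a script. Its argument "motion" is a list of rows, each a list of 5 numbers: the shift along the tool's x, y, z in units of 1000 mm (1.0 is 1000 mm), then the turn about the tool's z in units of 2 pi rad (1.0 is 2 pi rad), then the finger opening in mm, from 0 to 85.4. A call has 1 to 5 rows; each row shifts and turns the commanded pose from where the row before left it, along the tool's axes as they then stand; what a row does not reach is not made up. A row lasts 1/8 s, in which the tool goes at most 62.5 mm and 10.7 degrees, less where a joint would pass 70% of its speed; a pose out of reach is approached as far as the arm can. A call with a number of a shift or a turn outside -1 to 1 is refused whole. A call with a gripper value outside its range is refused whole. The fingers move at their own pace and stop on an object; "squeeze" is the grip in N (left out, the last holds). Time passes only in rows, so rows that do not move let the fingers close. It gives the time, the measured TCP pose, the force and the opening at its end, in the units of the state.
- read_state(): the state, without advancing time (a new reading comes with each control period).
- read_camera(name): name is "side" or "top" or "wrist"; returns the picture (480x640x3 uint8, red, green, blue); there is no depth.
- camera_info(name): a dict with "intrinsics" (3x3 intrinsics, pixels), "pose" (4x4, takes a point from camera to world coordinates). Camera axes: x right, y down, z forward; pixel columns grow to the right and rows downward; lengths in m; the calibration is good to about 2 mm. The wrist camera is an equidistant fisheye: a pixel r from the principal point sees the ray r / f radians off the axis. A picture is of the moment at which its call begins: read the wrist's pose just before it. camera_info takes no time and is no camera call; for the wrist camera it gives the pose at the moment of the call.
- finish_job(): hands the job in, once; it reports no verdict.
The state is a dict: "time": time; "q": joint angles; "joint_vel": joint speeds; "joint_torque": joint torques, N m; "tool_pos": TCP position; "tcp_rot": TCP orientation; "wrist_force": force on the tool from outside, world axes, zero at the start; "torque": the same for the moment, N m; "width": opening from 0.0 (shut) to 1.0 (fully open).
Only numpy, scipy, OpenCV 4.12 (cv2) and the standard library are available. Lean on these libraries where they do the work, as an engineer would, in place of code of your own. Each camera call takes 0.05 s, during which the arm holds its last target. There are 200 camera calls.

TASK

Put the black battery pack into the pocket of the grey charging dock: tilt it so that the tongue on its end tucks under the dock's lip first, then rock the other end down until the pack lies flat on the pocket floor. Then slide the steel latch all the way over the pack to lock it in, and let go. Leave the ink bottle, the small white bottle and the jar standing where they are.

Things in the scene. Friction and masses are not known exactly. Their poses are not given: they have to be found in the camera images.
- block: Battery pack: loose black plastic box, 104 (x) x 46 (y) x 36 (z) mm, 0.2 to 0.42 kg, lying flat on the table. From its -x end a tongue sticks out, 14 long, 30 wide, 10 mm high, level with the underside. Origin: centre of the 104 x 46 underside (tongue not counted); +x runs from the tongue to the plain (tail) end, z up. Docked, its axes agree with the dock's.
- block_nose (a point): Middle of the lower edge of the tongue's tip: 66 mm from the pack's origin along its -x.
- dock: Grey plastic charging dock fixed to the table, left or right; place and yaw vary. Base plate x -85 to +134, y +-58, 8 mm thick. Origin: on the table, below the pocket's centre. +x runs from the lip end (nearer the robot) to the latch end. Behind the pocket (x 74 to 130, y +-23) a tower rises to 45.5 mm above the table and carries the latch between rails 54.5 mm high.
- dock_seat (a point): Centre of the pocket floor, 8 mm above the dock's origin, same axes: where the pack's origin belongs. Side walls at y +-24.5 mm, upright to 10 mm above the floor, then opening at 45 degrees to 17; they stand only at the four corners (x -67.5 to -34, 34 to 65.5), the middle is open for fingers. The pack has 1.5 mm play each way.
- lip_edge (a point): Middle of the lower edge of the lip the tongue goes under: dock x = -59.5 mm, 14 mm above the pocket floor. The lip is 10 mm thick (top 24 above the floor), 80 wide. Beneath it the end stop for the tongue tip is at x = -67.5. With the tip on the floor the tongue fits under at up to about 15 degrees of tilt, tail up.
- tail_wall (a point): Middle of the pocket's tail wall at floor level, dock x = +53.5 mm. The wall is upright to 8 mm above the floor, then slopes back at 45 degrees to 14 mm. Lowered to a slight tilt, the pack's tail drops in past it.
- latch (a joint): Steel latch sliding along dock -x, in m: 0 = fully back, 0.040 = fully over the pack (end stop); starts at 0 to 0.012. Stays where left; 2 to 3 N moves it. Plate 46 x 28 x 8 mm, underside 38.5 mm above the pocket floor (2.5 above a seated pack); leading edge at dock x = +78 mm at 0, +38 at 0.040, 14 mm over the pack. A pack whose tail is not down blocks it.
- latch_grip (a point): Centre of the top of the latch's upright fin, 14 mm thick (dock x), 30 mm wide (dock y), 32 mm above the latch plate. This point is 86.5 mm above the table and moves with the latch (dock x = 109 mm at latch 0).
- ink_bottle: Bystander: tall black bottle, 44 mm diameter, 150 mm high, standing. Origin: centre of its underside.
- white_bottle: Bystander: small white bottle, 36 mm diameter, 100 mm high, standing. Origin: centre of its underside.
- jar: Bystander: low glass jar with steel lid, 68 mm diameter, 70 mm high, standing. Origin: centre of its underside.
Mind the look-alikes: they are no part of the job. Leave any purple look-alike of the block alone.

How it is judged:
By the outcome, as a careful person would: the job done as asked, in the order asked, and still so for the second after the job is handed in, with the robot touching nothing.
It also fails if it takes over 51 s, if anything falls off the work surface, if the arm or the gripper's body presses on something with over 40 N, if the wrist force passes 120 N, or if a joint passes its speed limit or range.

## Working session

There is one attempt and no reset: what is moved stays moved. The work goes in short steps, Python scripts to look and compute and a tool call to move; the robot and the scene stay as the last step left them, time stands still between calls to the robot, and variables do not carry over. Pictures are saved under pics/ and viewed, about 8 in all and at most 12, crops included, and the job is handed in when it is done.

Besides the shell and the picture viewer there is one more tool, called as name(argument=value, ...), one argument or row to a line, values as JSON. play_rows: Moves the arm, as the interface text tells. Shifts and turns lie within -1 to 1; 1 stands for 1000 mm of shift or 2 pi rad of turn. Its arguments: {"type":"object","properties":{"motion":{"type":"array","items":{"type":"array","items":{"type":"number"}}},"squeeze":{"type":"number"}},"required":["motion"]}

```bash
mkdir -p pics; ls; python3 - <<'E'
from workcell import *
import cv2,numpy as np
np.set_printoptions(precision=4,suppress=True)
print(read_state())
for n in("side","top","wrist"):
    i=camera_info(n);print(n,np.array(i["intrinsics"]),np.array(i["pose"]))
    np.save(f"pics/{n}pose.npy",i["pose"])
    cv2.imwrite(f"pics/{n}0.png",read_camera(n)[:,:,::-1])
E
```

```text
pics
{'time': 0.0, 'q': array([-1.2839,  0.2648,  1.6054,  0.    ,  1.2737, -0.0369]), 'joint_vel': array([ 0.    ,  0.0001, -0.0002, -0.0016,  0.0002, -0.002 ]), 'joint_torque': array([  0.0021, -51.511 , -36.7309,   0.0002,   0.013 ,   0.    ]), 'tool_pos': array([ 0.2145, -0.6392,  0.2299]), 'tcp_rot': array([-3.0983, -0.506 ,  0.0004]), 'wrist_force': array([ 0.1252,  0.6458, -0.3865]), 'torque': array([ 0.021 , -0.0141, -0.0173]), 'width': 1.0032840390174942}
side [[437.167    0.     315.2784]
 [  0.     437.167  239.1505]
 [  0.       0.       1.    ]] [[-0.8978 -0.2187  0.3823  0.1822]
 [-0.4404  0.4653 -0.7678  0.8815]
 [-0.01   -0.8577 -0.5141  0.6802]
 [ 0.      0.      0.      1.    ]]
top [[457.9023   0.     319.5492]
 [  0.     457.9023 234.7907]
 [  0.       0.       1.    ]] [[-0.0278 -0.9967  0.0757  0.5156]
 [-0.9992  0.0299  0.0258 -0.0182]
 [-0.0279 -0.0749 -0.9968  1.1207]
 [ 0.      0.      0.      1.    ]]
wrist [[371.6483   0.     325.2889]
 [  0.     371.6483 233.417 ]
 [  0.       0.       1.    ]] [[ 0.3179 -0.899  -0.3012  0.2913]
 [-0.9481 -0.3022 -0.0988 -0.6147]
 [-0.0022  0.317  -0.9484  0.3719]
 [ 0.      0.      0.      1.    ]]
```

View pics/top0.png

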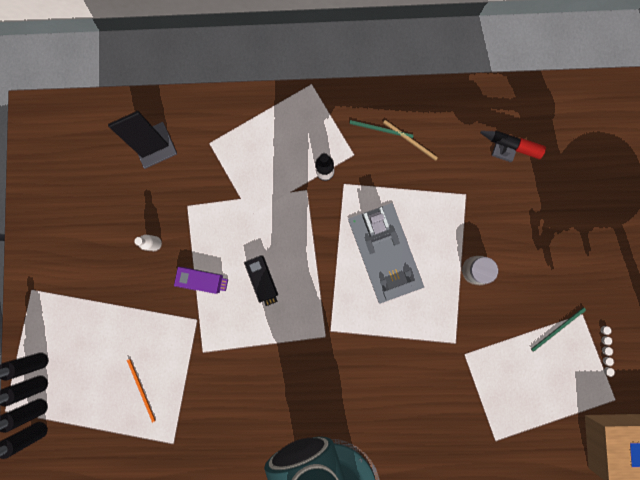

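View pics/side0.png

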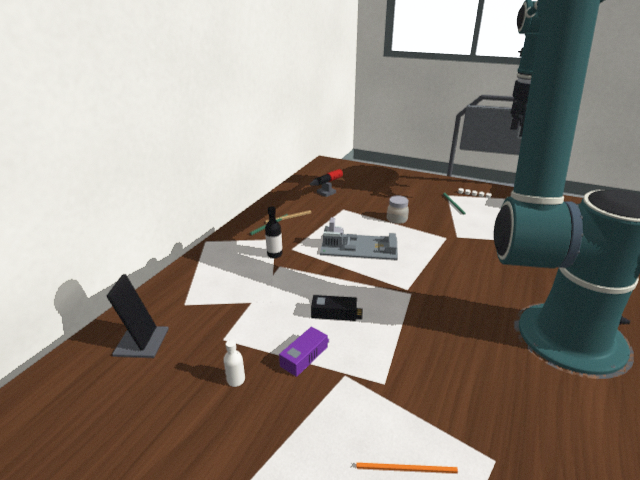

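The top view shows the black pack at about (261,279), with its gold tongue at (270,302) pointing at the robot. The dock runs from its latch end at (375,220) to its lip end at (395,280). The purple look-alike is at (200,280). The side view shows the same layout. Next: a rough estimate, then a close look.

```bash
cat > h.py <<'E'
import numpy as np,cv2
from workcell import *
from scipy.spatial.transform import Rotation as R
np.set_printoptions(precision=4,suppress=True)
def ray(name,px,pose=None):
    i=camera_info(name);K=np.array(i["intrinsics"]);P=np.array(i["pose"] if pose is None else pose)
    d=np.array([(px[0]-K[0,2])/K[0,0],(px[1]-K[1,2])/K[1,1]])
    if name=="wrist":
        r=np.linalg.norm(d);v=np.r_[d/max(r,1e-9)*np.sin(r),np.cos(r)]
    else: v=np.r_[d,1]; v/=np.linalg.norm(v)
    return P[:3,3],P[:3,:3]@v
def onz(name,px,z,pose=None):
    o,v=ray(name,px,pose);return o+v*(z-o[2])/v[2]
def cross(a,b):  # two (origin,dir) rays -> midpoint, gap
    (o1,d1),(o2,d2)=a,b
    t=np.linalg.lstsq(np.c_[d1,-d2],o2-o1,rcond=None)[0]
    p,q=o1+t[0]*d1,o2+t[1]*d2
    return (p+q)/2,np.linalg.norm(p-q)
def snap(name,f):
    P=np.array(camera_info(name)["pose"]);im=read_camera(name)[:,:,::-1].copy()
    cv2.imwrite(f"pics/{f}.png",im);np.save(f"pics/{f}.npy",P);return im
def tool(target,yaw=None):  # world target -> shifts in tool axes now (mm)
    s=read_state();Rm=R.from_rotvec(s["tcp_rot"]).as_matrix()
    print("tool x,y axes yaw deg",np.degrees(np.arctan2(Rm[1,0],Rm[0,0])),np.degrees(np.arctan2(Rm[1,1],Rm[0,1])),"zax",Rm[:,2])
    print("shift mm",1000*Rm.T@(np.array(target)-s["tool_pos"]),"pos",s["tool_pos"],"t",s["time"])
E
python3 - <<'E'
from h import *
im=cv2.imread("pics/top0.png")
g=im.max(2);m=np.zeros_like(g);m[245:312,240:285]=(g[245:312,240:285]<60)*255
c=max(cv2.findContours(m,0,1)[0],key=cv2.contourArea);r=cv2.minAreaRect(c);print(r)
print([onz("top",p,.02) for p in cv2.boxPoints(r)])
print("pack",onz("top",r[0],.025),"tongue",onz("top",(270,302),.008))
hsv=cv2.cvtColor(im,cv2.COLOR_BGR2HSV)
print("dock plate corners",[onz("top",p,.008) for p in((348,217),(391,201),(424,288),(380,302))])
tool([0,0,0])
E
```

```text
((261.79864501953125, 280.7715148925781), (48.52363204956055, 20.245752334594727), 68.8387451171875)
[array([0.5394, 0.1953, 0.02  ]), array([0.5557, 0.1492, 0.02  ]), array([0.4463, 0.1092, 0.02  ]), array([0.4301, 0.1548, 0.02  ])]
pack [0.4928 0.1513 0.025 ] tongue [0.4408 0.1349 0.008 ]
dock plate corners [array([ 0.6416, -0.0601,  0.008 ]), array([ 0.6776, -0.1661,  0.008 ]), array([ 0.4645, -0.2367,  0.008 ]), array([ 0.4339, -0.1301,  0.008 ])]
tool x,y axes yaw deg 18.55115309986519 -71.44883892299025 zax [-0.0005  0.0017 -1.    ]
shift mm [  -0.0566 -674.0173  231.4262] pos [ 0.2146 -0.6394  0.2302] t 0.15
```

play_rows(
  motion=[
    [0.045,-0.036,0,0,85],
    [0.045,-0.036,0,0,85],
    [0.045,-0.036,0,0,85],
    [0.045,-0.036,0,0,85],
    [0.045,-0.036,0,0,85],
  ],
  squeeze=30,
)

```text
time: 0.78
tool_pos: [0.3714, -0.3959, 0.2311]
tcp_rot: [-3.1, -0.506, -0.0]
wrist_force: [0.8, -0.1, 0.0]
width: 0.997
```

play_rows(
  motion=[
    [0.045,-0.036,0,0,85],
    [0.045,-0.036,0,0,85],
    [0.045,-0.036,0,0,85],
    [0.045,-0.036,0,0,85],
    [0.045,-0.036,0,0,85],
  ],
)

```text
time: 1.4
tool_pos: [0.5274, -0.1537, 0.2312]
tcp_rot: [3.1, 0.506, -0.0]
wrist_force: [1.0, 0.2, 1.0]
width: 0.993
```

```bash
python3 - <<'E'
from h import *
snap("wrist","w1");tool([.493,.152,.2])
E
```

```text
tool x,y axes yaw deg 18.723289075650747 -71.2757043327001 zax [ 0.0031  0.0051 -1.    ]
shift mm [  60.3804 -295.9537   32.6192] pos [ 0.5307 -0.1478  0.2312] t 1.45
```

View pics/w1.png

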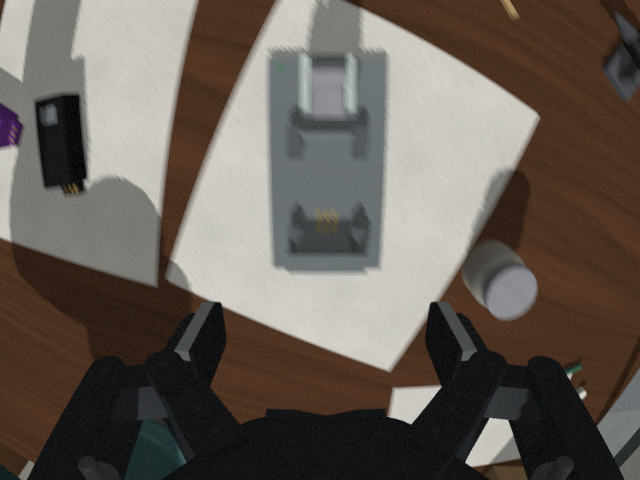

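The wrist view shows the dock plate's corners near (268,51), (386,50), (381,270) and (275,271), with the lip at y~250 and the fin at (330,85). The pack is at the left, around (62,140). The arm was still settling, so I'll repeat it at rest.

```bash
cat >> h.py <<'E'
def dockmask(im):
    h=cv2.cvtColor(im,cv2.COLOR_BGR2HSV).astype(int);H,S,V=h[...,0],h[...,1],h[...,2]
    return ((H>85)&(H<125)&(S>25)&(V>40)&(V<190)).astype(np.uint8)*255
def dockrect(im,roi):
    x0,y0,x1,y1=roi;m=np.zeros(im.shape[:2],np.uint8);m[y0:y1,x0:x1]=dockmask(im)[y0:y1,x0:x1]
    m=cv2.morphologyEx(m,cv2.MORPH_OPEN,np.ones((3,3)));m=cv2.morphologyEx(m,cv2.MORPH_CLOSE,np.ones((15,15)))
    c=max(cv2.findContours(m,0,1)[0],key=cv2.contourArea)
    return c,cv2.approxPolyDP(c,8,True)[:,0]
E
python3 - <<'E'
from h import *
read_camera("wrist");im=snap("wrist","w2")
c,p=dockrect(im,(230,0,430,300));P=np.load("pics/w2.npy")
for q in p: print(q,onz("wrist",q,.008,P))
q=im[150,330];print(q,im[100,380],im[40,300],read_state()["tool_pos"])
g=im.max(2)[80:200,20:100];m=np.zeros(im.shape[:2],np.uint8);m[80:200,20:100]=(g<45)*255
cc=max(cv2.findContours(m,0,1)[0],key=cv2.contourArea);print(cv2.minAreaRect(cc))
o=im.copy();cv2.drawContours(o,[c],-1,(0,0,255),1);cv2.drawContours(o,[cc],-1,(0,255,0),1)
cv2.imwrite("pics/w2c.png",cv2.resize(o[20:300,20:420],None,fx=2,fy=2))
E
```

```text
Traceback (most recent call last):
  File "h.py", line 32, in dockrect
    c=max(cv2.findContours(m,0,1)[0],key=cv2.contourArea)
ValueError: max() iterable argument is empty
```

```bash
sed -i 's/return ((H>85).*/return ((V>70)\&(V<150)\&(S<80)\&(im[...,0].astype(int)>=im[...,2])).astype(np.uint8)*255/' h.py
python3 - <<'E'
from h import *
im=cv2.imread("pics/w2.png")
print(im[150,280],im[180,330],im[100,380],im[40,300],im[150,230],read_state()["tool_pos"])
c,p=dockrect(im,(230,0,430,300));P=np.load("pics/w2.npy")
for q in p: print(q,onz("wrist",q,.008,P))
g=im.max(2)[80:200,20:100];m=np.zeros(im.shape[:2],np.uint8);m[80:200,20:100]=(g<45)*255
cc=max(cv2.findContours(m,0,1)[0],key=cv2.contourArea);print(cv2.minAreaRect(cc))
o=im.copy();cv2.drawContours(o,[c],-1,(0,0,255),1);cv2.drawContours(o,[cc],-1,(0,255,0),1)
cv2.imwrite("pics/w2c.png",cv2.resize(o[20:300,20:420],None,fx=2,fy=2))
E
```

```text
[111 108 103] [112 111 105] [119 117 110] [193 200 204] [194 202 204] [ 0.5277 -0.153   0.2309]
[275  63] [ 0.6382 -0.0627  0.008 ]
[278 272] [ 0.432  -0.1302  0.008 ]
[383 273] [ 0.4676 -0.2383  0.008 ]
[393  65] [ 0.6739 -0.1709  0.008 ]
((65.18705749511719, 147.69175720214844), (101.15653228759766, 46.064632415771484), 84.5962142944336)
```

View pics/w2c.png

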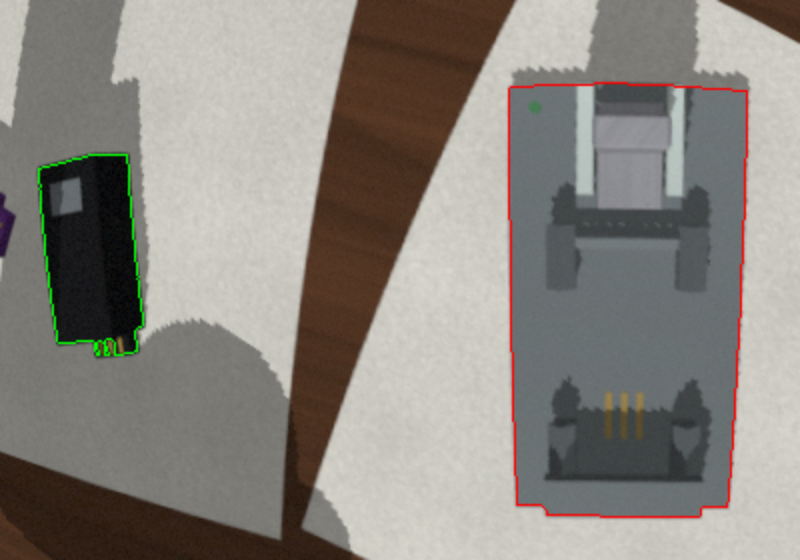

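The contours fit. The plate measures 217 x 114 mm (219 x 116 expected) at yaw 18.1°. Now to the pack.

play_rows(
  motion=[
    [0.012,-0.06,0,0,85],
    [0.012,-0.06,0,0,85],
    [0.012,-0.06,0,0,85],
    [0.012,-0.06,0,0,85],
    [0.012,-0.06,0,0,85],
  ],
)

```text
time: 2.17
tool_pos: [0.4878, 0.1483, 0.2313]
tcp_rot: [3.1, 0.503, 0.001]
wrist_force: [1.6, -1.5, 0.2]
width: 0.997
```

play_rows(
  motion=[
    [0,0,0.04,0,85],
    [0,0,0,0,85],
  ],
)

```text
time: 2.42
tool_pos: [0.4852, 0.1469, 0.188]
tcp_rot: [3.099, 0.507, -0.012]
wrist_force: [0.2, -0.4, -0.5]
width: 0.998
```

```bash
python3 - <<'E'
from h import *
read_camera("wrist");im=snap("wrist","w3");P=np.load("pics/w3.npy")
g=im.max(2);m=((g<45)*255).astype(np.uint8);m[330:]=0
cs=[c for c in cv2.findContours(m,0,1)[0] if cv2.contourArea(c)>800]
for c in cs:print(cv2.minAreaRect(c))
tool([.493,.152,.2])
E
```

```text
((322.6416931152344, 193.23544311523438), (126.24014282226562, 55.44022750854492), 88.69805145263672)
tool x,y axes yaw deg 18.46992065794966 -71.53005576715375 zax [-0.0011 -0.0007 -1.    ]
shift mm [ 6.3038 -3.3841 -8.7177] pos [0.4881 0.1468 0.1913] t 2.525
```

View pics/w3.png

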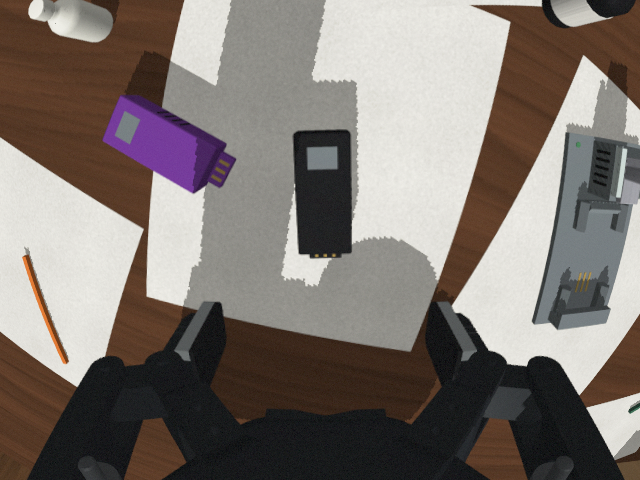

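The wrist view shows the pack squarely, with its top corners near (294,131), (351,130), (352,252) and (299,254), the label at (322,158) and the tongue at the bottom (325,255).

```bash
python3 - <<'E'
from h import *
P=np.load("pics/w3.npy");P2=np.load("pics/w2.npy")
def label(f,roi):
    im=cv2.imread(f);x0,y0,x1,y1=roi;g=im.min(2)[y0:y1,x0:x1];m=((g>60)*255).astype(np.uint8)
    c=max(cv2.findContours(m,0,1)[0],key=cv2.contourArea);M=cv2.moments(c);return np.array([M["m10"]/M["m00"]+x0,M["m01"]/M["m00"]+y0])
a=label("pics/w3.png",(300,138,346,180));b=label("pics/w2.png",(42,105,64,130));print(a,b)
print("label",cross(ray("wrist",a,P),ray("wrist",b,P2)))
C=[onz("wrist",p,.036,P) for p in((294,131),(351,130),(352,252),(299,254))];C=np.array(C);print(C)
c=C.mean(0);d=C[0]-C[3]+C[1]-C[2];yaw=np.arctan2(d[1],d[0]);print("len",np.linalg.norm(C[0]-C[3]),np.linalg.norm(C[1]-C[2]),"w",np.linalg.norm(C[0]-C[1]),np.linalg.norm(C[2]-C[3]),"c",c,"yaw",np.degrees(yaw))
t=c+np.array([np.cos(yaw),np.sin(yaw),0])*.014;tool([t[0],t[1],.006])
E
```

```text
[322.0745 157.7311] [ 53.3647 118.2392]
label (array([0.5278, 0.1625, 0.033 ]), np.float64(0.0007046342596625412))
[[0.542  0.1904 0.036 ]
 [0.5569 0.1481 0.036 ]
 [0.4604 0.113  0.036 ]
 [0.4442 0.1555 0.036 ]]
len 0.10382334687535173 0.1027273016919821 w 0.044869335449267564 0.04544315264907873 c [0.5009 0.1518 0.036 ] yaw 19.81092732961342
tool x,y axes yaw deg 18.46992065794966 -71.53005576715375 zax [-0.0011 -0.0007 -1.    ]
shift mm [ 27.9451  -1.0424 185.2547] pos [0.4881 0.1468 0.1913] t 2.525
```

play_rows(
  motion=[
    [0.028,-0.001,0.04,-0.0037,85],
    [0,0,0.06,0,85],
    [0,0,0.06,0,85],
    [0,0,0.023,0,85],
    [0,0,0,0,85],
  ],
)

```text
time: 3.15
tool_pos: [0.5141, 0.1562, 0.0074]
tcp_rot: [3.095, 0.539, -0.005]
wrist_force: [0.7, -0.2, -0.7]
width: 0.995
```

play_rows(
  motion=[
    [0,0,0,0,30],
    [0,0,0,0,30],
    [0,0,0,0,30],
    [0,0,0,0,30],
  ],
  squeeze=25,
)

```text
time: 3.65
tool_pos: [0.5167, 0.1583, 0.0107]
tcp_rot: [-3.094, -0.542, -0.007]
wrist_force: [-0.5, -1.3, 6.7]
width: 0.534
```

play_rows(
  motion=[
    [0,0,-0.02,0,30],
    [0,0,-0.04,0,30],
    [0,0,-0.05,0,30],
    [0,0,-0.05,0,30],
    [0,0,0,0,30],
  ],
)

```text
time: 4.28
tool_pos: [0.5182, 0.159, 0.1742]
tcp_rot: [-3.093, -0.543, -0.017]
wrist_force: [0.7, 0.8, -2.3]
width: 0.537
```

```bash
python3 - <<'E'
from h import *
read_camera("side");im=snap("side","s1");cv2.imwrite("pics/s1c.png",cv2.resize(im[140:380,200:520],None,fx=2.5,fy=2.5));print(read_state()["wrist_force"],read_state()["tool_pos"],read_state()["width"])
E
```

```text
[-0.9643  0.1858 -3.1016] [0.5143 0.158  0.1686] 0.537088425613521
```

View pics/s1c.png

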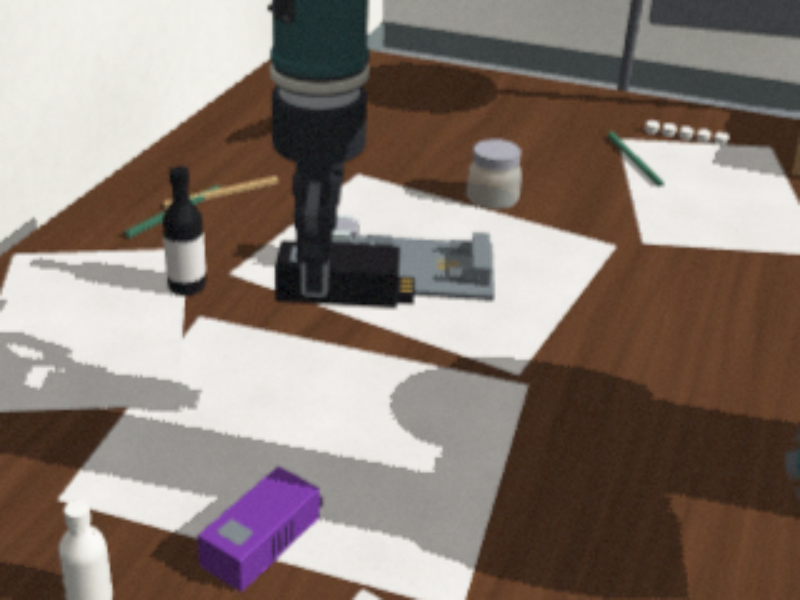

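The pack is held level and high, with the tongue towards the robot and no tilt. I'll press its tail on the tail-wall slope to tilt it. First I'll check the dock's position from more features.

```bash
python3 - <<'E'
from h import *
P=np.load("pics/w2.npy");P3=np.load("pics/w3.npy")
L=[onz("wrist",p,.032,P) for p in((293.5,259.5),(371,259.5))];print("lip inner top",L,np.linalg.norm(L[0]-L[1]),np.mean(L,0))
# plate corners in w3 : top-left, bottom-left
print("w3 corners",[onz("wrist",p,.008,P3) for p in((567,134),(533,322))])
# triangulate plate corners w2/w3
print(cross(ray("wrist",(275,63),P),ray("wrist",(567,134),P3)),cross(ray("wrist",(278,272),P),ray("wrist",(533,322),P3)))
# latch plate front/fin in w2 crop: fin top y~117-150, plate 150-208, x 595-668
print("latch front edge",onz("wrist",(316,124),.0545,P),"fin top near edge",onz("wrist",(336,95),.0865,P), "far",onz("wrist",(336,78.5),.0865,P))
im=cv2.imread("pics/w2.png");cv2.imwrite("pics/w2d.png",cv2.resize(im[40:290,255:405],None,fx=2.4,fy=2.4,interpolation=cv2.INTER_CUBIC))
im=cv2.imread("pics/top0.png")
E
```

```text
lip inner top [array([ 0.4617, -0.1408,  0.032 ]), array([ 0.4866, -0.2138,  0.032 ])] 0.07718004199122731 [ 0.4742 -0.1773  0.032 ]
w3 corners [array([ 0.636 , -0.0586,  0.008 ]), array([ 0.4336, -0.1256,  0.008 ])]
(array([ 0.6379, -0.062 ,  0.0032]), np.float64(0.0015764094805456937)) (array([ 0.4308, -0.1302,  0.0035]), np.float64(0.0017900246732073476))
latch front edge [ 0.5946 -0.1205  0.0545] fin top near edge [ 0.6217 -0.1282  0.0865] far [ 0.6338 -0.124   0.0865]
```

View pics/w2d.png

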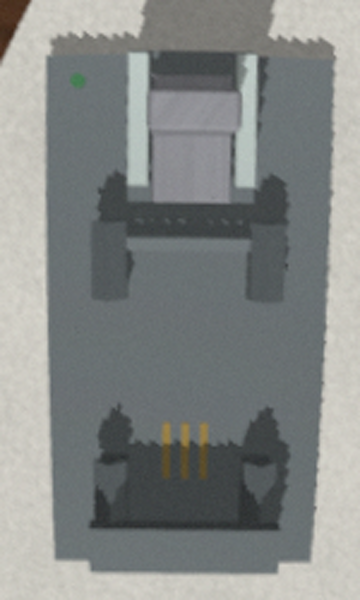

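play_rows(
  motion=[
    [-0.011,0.05,0,0,30],
    [-0.011,0.05,0,0,30],
    [-0.011,0.05,0,0,30],
    [-0.011,0.05,0,0,30],
    [-0.011,0.05,0,0,30],
  ],
)

```text
time: 5.0
tool_pos: [0.5457, -0.097, 0.1652]
tcp_rot: [-3.092, -0.542, 0.007]
wrist_force: [0.4, 0.6, -2.3]
width: 0.534
```

play_rows(
  motion=[
    [-0.012,0.054,0,0,30],
    [0,0,0.03,0.0047,30],
    [0,0,0.03,0,30],
    [0,0,0,0,30],
  ],
)

```text
time: 5.5
tool_pos: [0.55, -0.1495, 0.1025]
tcp_rot: [-3.097, -0.495, 0.016]
wrist_force: [0.3, 0.7, -2.0]
width: 0.533
```

```bash
python3 - <<'E'
from h import *
read_camera("wrist");read_camera("wrist");im=snap("wrist","w4")
tool([.5541,-.1505,.10])
E
```

```text
tool x,y axes yaw deg 18.218333359284717 -71.78167389510774 zax [-0.0005  0.0001 -1.    ]
shift mm [-0.7028 -0.2623  8.2173] pos [ 0.5549 -0.1505  0.1082] t 5.65
```

View pics/w4.png

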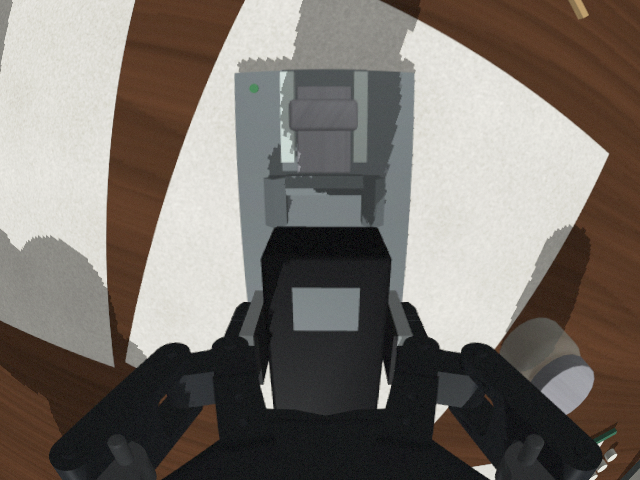

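The held pack's tail shows its top edge at row 259 and bottom edge at row 227, columns 262 to 390. The dock's rear edge is at row 71, columns 235 to 413.

```bash
python3 - <<'E'
from h import *
P=np.load("pics/w4.npy");s=read_state();z=s["tool_pos"][2];print(s["tool_pos"])
O=np.array([.5303,-.1583,0]);a=np.radians(18.2);D=np.array([[np.cos(a),np.sin(a),0],[-np.sin(a),np.cos(a),0],[0,0,1]])
f=lambda px,z:1000*D@(onz("wrist",px,z,P)-O)
for h in(.006,.009,.012):
    print(h,"tail top",f((262,259),z-h+.036),f((390,260),z-h+.036),"bottom",f((275,227),z-h),f((379,227),z-h))
print("plate rear (134,+-58)",f((235,72),.008),f((413,71),.008))
print("latch front (~73)",f((296,172),.0545),f((352,172),.0545),"fin top",f((290,100),.0865),f((357,100),.0865),f((323,130),.0865))
print("tcp",1000*D@(s["tool_pos"]-O))
E
```

```text
[ 0.5549 -0.1505  0.1082]
0.006 tail top [ 59.7341  20.0431 138.2169] [ 59.4077 -21.4903 138.2169] bottom [ 59.1597  20.4914 102.2169] [ 59.1836 -22.7326 102.2169]
0.009 tail top [ 58.4833  20.6085 135.2169] [ 58.148  -22.0552 135.2169] bottom [58.205  20.9268 99.2169] [ 58.2294 -23.1838  99.2169]
0.012 tail top [ 57.2324  21.174  132.2169] [ 56.8883 -22.62   132.2169] bottom [57.2503 21.3623 96.2169] [ 57.2752 -23.6351  96.2169]
plate rear (134,+-58) [134.0668  57.8344   8.    ] [134.5642 -56.486    8.    ]
latch front (~73) [74.4324 15.1402 54.5   ] [ 74.4256 -14.3837  54.5   ] fin top [111.313   14.7212  86.5   ] [111.2722 -13.9433  86.5   ] [98.0576  0.6053 86.5   ]
tcp [ 25.7519  -0.2882 108.2169]
```

The dock estimate agrees within about 1 mm: rear edge at 134, y within ±57. The pack's tail sits at dock x ≈ 57.5, y ≈ -1. I'll shift +4 mm in x and +1.3 mm in y, then lower.

play_rows(
  motion=[
    [0.004,-0.0014,0.03,0,30],
    [0,0,0.03,0,30],
    [0,0,0.01,0,30],
    [0,0,0,0,30],
  ],
)

```text
time: 6.15
tool_pos: [0.5584, -0.148, 0.0386]
tcp_rot: [-3.102, -0.497, 0.0]
wrist_force: [0.3, -0.5, -2.7]
width: 0.53
```

play_rows(
  motion=[
    [0,0,0.002,0,30],
    [0,0,0.001,0,30],
    [0,0,0.001,0,30],
  ],
)

```text
time: 6.52
tool_pos: [0.5588, -0.1484, 0.035]
tcp_rot: [3.102, 0.496, 0.002]
wrist_force: [0.5, 0.3, -2.7]
width: 0.534
```

```bash
python3 - <<'E'
from h import *
read_camera("side");im=snap("side","s2");s=read_state();print(s["wrist_force"],s["torque"],s["tool_pos"],s["time"])
cv2.imwrite("pics/s2c.png",cv2.resize(im[190:290,270:430],None,fx=5,fy=5,interpolation=cv2.INTER_CUBIC))
E
```

```text
[-0.3614  0.1451 -2.4508] [-0.0099 -0.0388  0.0105] [ 0.5583 -0.1482  0.0345] 6.625
```

View pics/s2c.png

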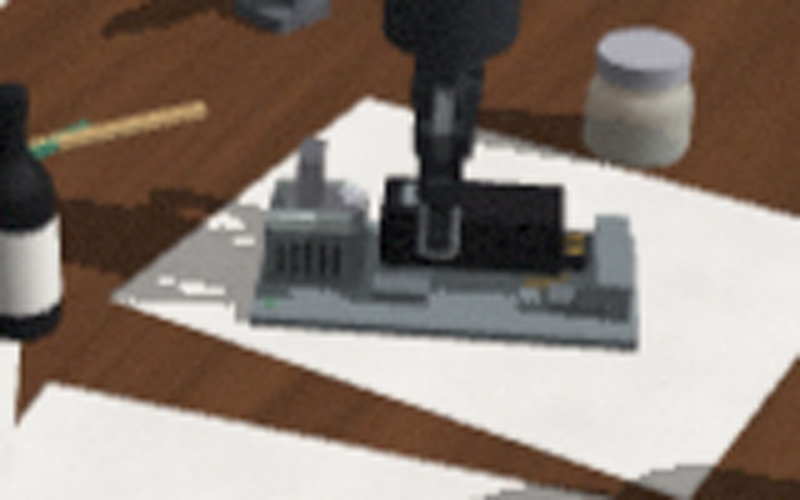

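The side view shows the pack over the pocket, level, with its tongue just inside the lip. It isn't touching yet: the force shows only its weight.

play_rows(
  motion=[
    [0,0,0.001,0,30],
    [0,0,0.001,0,30],
    [0,0,0,0,30],
  ],
)

```text
time: 7.0
tool_pos: [0.5583, -0.1482, 0.0324]
tcp_rot: [3.102, 0.497, 0.0]
wrist_force: [0.2, 0.2, -1.4]
width: 0.533
```

play_rows(
  motion=[
    [0,0,0.001,0,30],
    [0,0,0.001,0,30],
    [0,0,0,0,30],
  ],
)

```text
time: 7.38
tool_pos: [0.5583, -0.1483, 0.0319]
tcp_rot: [3.102, 0.497, -0.0]
wrist_force: [-6.1, 0.7, 10.1]
width: 0.536
```

play_rows(
  motion=[
    [0,0,0.001,0,30],
    [0,0,0.001,0,30],
    [0,0,0,0,30],
  ],
)

```text
time: 7.75
tool_pos: [0.5577, -0.1486, 0.0304]
tcp_rot: [3.102, 0.497, -0.002]
wrist_force: [-9.4, -0.4, 15.5]
width: 0.536
```

play_rows(
  motion=[
    [0,0,0.001,0,30],
    [0,0,0.001,0,30],
    [0,0,0,0,30],
  ],
)

```text
time: 8.12
tool_pos: [0.5569, -0.1489, 0.0284]
tcp_rot: [3.102, 0.497, -0.005]
wrist_force: [-11.9, -1.5, 16.1]
width: 0.538
```

```bash
python3 - <<'E'
from h import *
read_camera("side");im=snap("side","s3");s=read_state();print(s["wrist_force"],s["torque"],s["tool_pos"],s["time"])
cv2.imwrite("pics/s3c.png",cv2.resize(im[205:265,320:410],None,fx=8,fy=8,interpolation=cv2.INTER_CUBIC))
E
```

```text
[-11.0507  -1.7325  16.5415] [-0.0169  1.474  -0.0276] [ 0.5569 -0.1489  0.0284] 8.225
```

View pics/s3c.png

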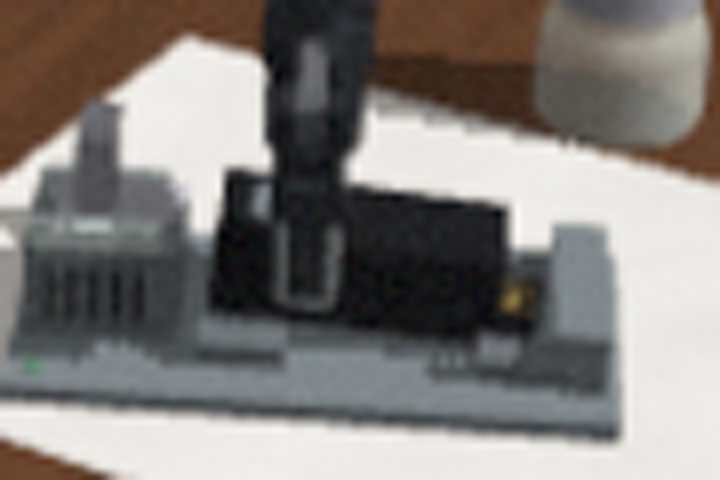

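The pack is now tilting tail-up and nose-down. I'll press on until the nose reaches the floor.

play_rows(
  motion=[
    [0,0,0.001,0,30],
    [0,0,0.001,0,30],
    [0,0,0,0,30],
  ],
)

```text
time: 8.6
tool_pos: [0.5565, -0.149, 0.0269]
tcp_rot: [3.102, 0.498, -0.006]
wrist_force: [-14.2, -1.7, 21.2]
width: 0.531
```

play_rows(
  motion=[
    [0,0,0.001,0,30],
    [0,0,0,0,30],
  ],
)

```text
time: 8.85
tool_pos: [0.5565, -0.149, 0.0269]
tcp_rot: [3.102, 0.498, -0.007]
wrist_force: [-16.6, -0.5, 26.8]
width: 0.533
```

The nose is down: z stopped at 0.0269. Next I'll slide towards the lip so the tongue goes under and the tail follows the slope down.

play_rows(
  motion=[
    [-0.002,0,-0.001,0,30],
    [-0.002,0,0,0,30],
    [0,0,0,0,30],
  ],
)

```text
time: 9.22
tool_pos: [0.5564, -0.1491, 0.0271]
tcp_rot: [3.102, 0.496, 0.006]
wrist_force: [-2.5, 4.0, 11.5]
width: 0.53
```

play_rows(
  motion=[
    [-0.002,0,0.0005,0,30],
    [-0.001,0,0.0005,0,30],
    [0,0,0,0,30],
  ],
)

```text
time: 9.6
tool_pos: [0.5564, -0.1494, 0.0271]
tcp_rot: [3.102, 0.494, 0.014]
wrist_force: [3.6, 8.6, 12.3]
width: 0.534
```

The pack isn't sliding. I'll measure its tilt and height numerically: lower-edge pixels from the side view, cast onto the pack's near side plane.

```bash
cat >> h.py <<'E'
O=np.array([.5303,-.1583,0]);a=np.radians(18.2);D=np.array([[np.cos(a),np.sin(a),0],[-np.sin(a),np.cos(a),0],[0,0,1]])
def ony(px,y): # side-camera ray onto dock plane y -> dock mm
    o,v=ray("side",px);o=D@(o-O);v=D@v;return 1000*(o+v*(y-o[1])/v[1])
def packline(im,y=.0235):
    m=(im.max(2)<50);out=[]
    for col in range(346,384):
        r=np.where(m[215:260,col])[0]
        if len(r): out.append((col,215+r.min(),215+r.max()+1,)) 
    return out
E
python3 - <<'E'
from h import *
for f in("s2","s3",None):
    im=cv2.imread(f"pics/{f}.png") if f else snap("side","s4")
    L=packline(im);b=np.array([ony((c+.5,r2),.0235) for c,r1,r2 in L]);
    print(f,[(c,r2) for c,r1,r2 in L][::2])
    print(np.round(b[::4,[0,2]],1).tolist())
s=read_state();print(s["tool_pos"],s["wrist_force"],s["torque"],1000*D@(s["tool_pos"]-O))
E
```

```text
s2 [(346, np.int64(243)), (348, np.int64(243)), (350, np.int64(243)), (352, np.int64(243)), (354, np.int64(243)), (356, np.int64(243)), (358, np.int64(244)), (360, np.int64(244)), (362, np.int64(244)), (364, np.int64(244)), (366, np.int64(244)), (368, np.int64(244)), (370, np.int64(244)), (372, np.int64(245)), (374, np.int64(245)), (376, np.int64(245)), (378, np.int64(245)), (380, np.int64(245)), (382, np.int64(244))]
[[59.5, 24.1], [48.1, 24.9], [36.6, 25.8], [25.1, 23.3], [13.7, 24.1], [2.4, 25.0], [-8.9, 25.8], [-20.4, 23.3], [-31.7, 24.2], [-42.7, 28.3]]
s3 [(346, np.int64(244)), (348, np.int64(244)), (350, np.int64(244)), (352, np.int64(244)), (354, np.int64(245)), (356, np.int64(245)), (358, np.int64(245)), (360, np.int64(246)), (362, np.int64(246)), (364, np.int64(246)), (366, np.int64(246)), (368, np.int64(247)), (370, np.int64(247)), (372, np.int64(247)), (374, np.int64(247)), (376, np.int64(248)), (378, np.int64(248)), (380, np.int64(246)), (382, np.int64(247))]
[[59.4, 20.7], [47.9, 21.6], [36.4, 19.1], [25.0, 19.9], [13.4, 17.4], [2.0, 18.3], [-9.5, 15.8], [-20.8, 16.6], [-32.3, 14.1], [-43.4, 18.4]]
None [(346, np.int64(243)), (348, np.int64(244)), (350, np.int64(244)), (352, np.int64(245)), (354, np.int64(245)), (356, np.int64(245)), (358, np.int64(245)), (360, np.int64(246)), (362, np.int64(246)), (364, np.int64(246)), (366, np.int64(247)), (368, np.int64(247)), (370, np.int64(247)), (372, np.int64(248)), (374, np.int64(248)), (376, np.int64(248)), (378, np.int64(249)), (380, np.int64(246)), (382, np.int64(247))]
[[59.5, 24.1], [47.9, 21.6], [36.4, 19.1], [25.0, 19.9], [13.4, 17.4], [1.9, 14.9], [-9.5, 15.8], [-21.0, 13.3], [-32.5, 10.8], [-43.4, 18.4]]
[ 0.5564 -0.1494  0.0271] [ 3.3362  7.0976 13.1565] [ 1.3261 -0.2271 -0.1934] [27.5317  0.2949 27.0749]
```

The tilt is about 7.5° with the nose at floor level (~8 mm), as wanted. Friction seems to be holding it, so I'll ease the down-force and keep pulling towards the lip.

play_rows(
  motion=[
    [0,0,-0.0015,0,30],
    [-0.001,0,-0.001,0,30],
    [0,0,0,0,30],
  ],
)

```text
time: 10.02
tool_pos: [0.5517, -0.1511, 0.0265]
tcp_rot: [3.101, 0.497, 0.003]
wrist_force: [4.3, 0.5, 4.8]
width: 0.531
```

play_rows(
  motion=[
    [-0.001,0,0,0,30],
    [-0.001,0,0,0,30],
    [0,0,0,0,30],
  ],
)

```text
time: 10.4
tool_pos: [0.5499, -0.1517, 0.0265]
tcp_rot: [3.101, 0.496, 0.003]
wrist_force: [3.9, 1.1, 4.6]
width: 0.535
```

```bash
python3 - <<'E'
from h import *
im=snap("side","s5");L=packline(im)
print([(c,r2) for c,r1,r2 in L][::3]);b=np.array([ony((c+.5,r2),.0235) for c,r1,r2 in L]);print(np.round(b[::4,[0,2]],1).tolist())
m=im[200:262,330:400].max(2)<50
for r in m[8:60:2]:print("".join("#" if v else "." for v in r))
s=read_state();print(s["tool_pos"],s["wrist_force"],s["torque"],1000*D@(s["tool_pos"]-O))
E
```

```text
[(348, np.int64(244)), (351, np.int64(244)), (354, np.int64(245)), (357, np.int64(245)), (360, np.int64(246)), (363, np.int64(246)), (366, np.int64(247)), (369, np.int64(247)), (372, np.int64(248)), (375, np.int64(248)), (378, np.int64(249)), (381, np.int64(246))]
[[53.7, 21.1], [42.1, 18.6], [30.7, 19.5], [19.1, 17.0], [7.6, 14.5], [-3.8, 15.3], [-15.3, 12.8], [-26.7, 13.7], [-37.5, 21.3]]
..........................#########..##...............................
..........................####..#.#...#...............................
..........................####.....#####..............................
...........................###....#####...............................
...........................##.....####................................
...........................##.......#.................................
..........................####....###.................................
..........................####.######.................................
............................########..................................
............................#######................................
[... 540 characters left out ...]
#################..............
.#..#.##..............##################################.#............
..................................################..######............
................................................#.....................
......................................................................
......................................................................
......................................................................
......................................................................
......................................................................
[ 0.5499 -0.1517  0.0265] [4.0147 1.1676 5.0824] [ 0.112  -0.3554  0.0121] [20.6787  0.1511 26.4649]
```

The pack slid 7 mm towards the lip and is still tilted, so the tongue is under the lip. Now I'll rock the tail down.

play_rows(
  motion=[
    [-0.001,0,0.002,0,30],
    [0,0,0.002,0,30],
    [0,0,0,0,30],
  ],
)

```text
time: 10.82
tool_pos: [0.5491, -0.152, 0.0234]
tcp_rot: [3.101, 0.496, 0.004]
wrist_force: [2.3, 2.4, 10.4]
width: 0.532
```

play_rows(
  motion=[
    [0,0,0.002,0,30],
    [0,0,0.001,0,30],
    [0,0,0,0,30],
  ],
)

```text
time: 11.2
tool_pos: [0.5493, -0.152, 0.0232]
tcp_rot: [3.102, 0.496, 0.003]
wrist_force: [-4.2, 4.2, 30.2]
width: 0.529
```

```bash
python3 - <<'E'
from h import *
im=snap("side","s6");L=packline(im)
print([(c,r2) for c,r1,r2 in L][::3]);b=np.array([ony((c+.5,r2),.0235) for c,r1,r2 in L]);print(np.round(b[::4,[0,2]],1).tolist())
m=im[200:262,330:400].max(2)<50
for r in m[28:52]:print("".join("#" if v else "." for v in r))
s=read_state();print(s["tool_pos"],s["wrist_force"],s["torque"],1000*D@(s["tool_pos"]-O))
w=snap("wrist","w6")
cv2.imwrite("pics/m6.png",np.hstack([cv2.resize(im[205:265,320:410],(540,360),interpolation=cv2.INTER_CUBIC)[:, :400],w[60:420,130:530]]))
E
```

```text
[(349, np.int64(244)), (352, np.int64(245)), (355, np.int64(245)), (358, np.int64(246)), (361, np.int64(247)), (364, np.int64(247)), (367, np.int64(247)), (370, np.int64(248)), (373, np.int64(248)), (376, np.int64(249)), (379, np.int64(247)), (382, np.int64(247))]
[[50.8, 21.3], [39.2, 18.8], [27.7, 16.3], [16.1, 13.8], [4.7, 14.7], [-6.8, 12.2], [-18.2, 13.1], [-29.7, 10.6], [-40.3, 21.5]]
......................##....#######...................................
.....................###...#########..................................
.....................###...#####.#######..............................
.....................###...#####################......................
.....................###...############################...............
.....................###...############################...............
....................########.##########################...............
....................#######..#####..####################..............
....................#######..####...####################..............
....................#######..####...####################...........
[... 401 characters left out ...]
##############..............
.#..#.##............#######........######################.............
....#.....................###############################.............
.............................#####################..######............
......................................###########........#............
..............................................###.....................
......................................................................
......................................................................
......................................................................
[ 0.5493 -0.152   0.0232] [-4.5818  3.9807 29.3241] [ 0.7071  1.2547 -0.0565] [19.9633  0.0275 23.1536]
```

View pics/m6.png

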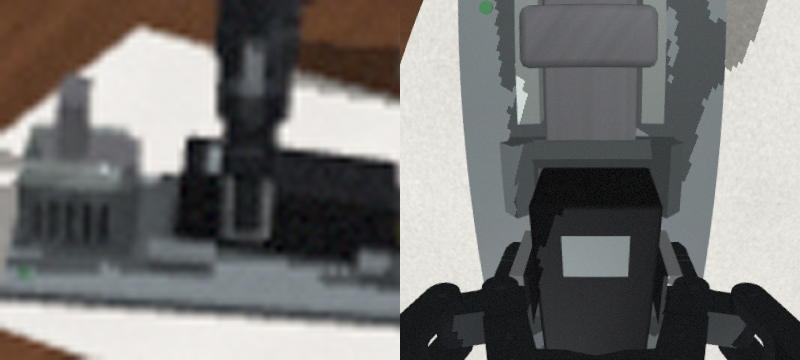

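```bash
python3 - <<'E'
from h import *
P=np.load("pics/w6.npy");im=cv2.imread("pics/w6.png").max(2)
for c in (300,328,350): print(c,im[215:280,c].tolist())
f=lambda px,z:1000*D@(onz("wrist",px,z,P)-O)
for z in(.014,.018,.022): print(z,"bottom",f((270,228),z)[:2],f((386,228),z)[:2],"top",f((259,268),z+.036)[:2],f((392,268),z+.036)[:2])
E
```

```text
300 [78, 78, 78, 80, 65, 61, 65, 62, 63, 63, 62, 60, 41, 29, 18, 21, 19, 15, 20, 21, 18, 23, 22, 15, 22, 21, 20, 21, 9, 17, 19, 17, 22, 16, 16, 23, 17, 21, 22, 16, 20, 17, 19, 18, 23, 21, 15, 20, 21, 20, 26, 17, 27, 28, 32, 42, 40, 40, 40, 40, 39, 42, 39, 46, 42]
328 [79, 82, 79, 78, 61, 60, 61, 63, 60, 62, 62, 64, 40, 18, 19, 22, 19, 18, 14, 21, 18, 23, 18, 15, 20, 17, 19, 22, 17, 18, 20, 18, 14, 19, 14, 22, 19, 22, 21, 19, 11, 14, 17, 17, 16, 18, 21, 18, 20, 21, 23, 22, 24, 32, 33, 43, 42, 42, 43, 42, 38, 38, 40, 44, 43]
350 [81, 81, 79, 76, 64, 61, 61, 60, 57, 60, 64, 61, 40, 22, 14, 14, 22, 19, 16, 17, 8, 11, 25, 18, 21, 18, 19, 15, 15, 20, 21, 14, 19, 19, 19, 17, 15, 21, 14, 15, 17, 17, 21, 17, 14, 15, 14, 22, 12, 22, 19, 14, 20, 31, 34, 33, 44, 34, 38, 38, 41, 43, 37, 37, 36]
0.014 bottom [52.5559 22.9876] [ 52.5062 -26.9059] top [49.6117 21.9109] [ 49.5568 -23.5465]
0.018 bottom [53.8195 22.3611] [ 53.7711 -26.2123] top [51.3725 21.1258] [ 51.3195 -22.7529]
0.022 bottom [55.0831 21.7345] [ 55.036  -25.5188] top [53.1333 20.3408] [ 53.0822 -21.9592]
```

The picture shows the pack still tilted, with its tail edge on the slope at dock x ≈ 54 and the pack about 1 mm off towards -y (force also points +y). I'll ease off, correct y, pull a bit more towards the lip and rock down.

play_rows(
  motion=[
    [0,-0.0015,-0.003,0,30],
    [-0.0015,0,0,0,30],
    [-0.0015,0,0,0,30],
    [0,0,0,0,30],
  ],
)

```text
time: 11.8
tool_pos: [0.5452, -0.1513, 0.0219]
tcp_rot: [3.102, 0.496, 0.002]
wrist_force: [5.3, 0.7, 4.8]
width: 0.536
```

play_rows(
  motion=[
    [0,0,0.001,0,30],
    [0,0,0.002,0,30],
    [0,0,0,0,30],
  ],
)

```text
time: 12.18
tool_pos: [0.5459, -0.1511, 0.0189]
tcp_rot: [3.102, 0.496, 0.004]
wrist_force: [6.8, 1.3, 4.7]
width: 0.526
```

play_rows(
  motion=[
    [0.001,0,0.001,0,30],
    [0,0,0.001,0,30],
    [0,0,0,0,30],
  ],
)

```text
time: 12.55
tool_pos: [0.5462, -0.1508, 0.0171]
tcp_rot: [3.102, 0.496, 0.002]
wrist_force: [4.2, 1.7, 6.8]
width: 0.534
```

play_rows(
  motion=[
    [0,0,0.001,0,30],
    [0,0,0,0,30],
  ],
)

```text
time: 12.8
tool_pos: [0.5462, -0.1509, 0.0171]
tcp_rot: [3.102, 0.496, 0.002]
wrist_force: [2.5, 2.3, 13.4]
width: 0.535
```

```bash
python3 - <<'E'
from h import *
im=snap("side","s7");L=packline(im)
print([(c,r1,r2) for c,r1,r2 in L][::3]);b=np.array([ony((c+.5,r2),.0235) for c,r1,r2 in L]);print(np.round(b[::4,[0,2]],1).tolist())
m=im[200:262,330:400].max(2)<50
for r in m[28:56]:print("".join("#" if v else "." for v in r))
s=read_state();print(s["tool_pos"],s["wrist_force"],s["torque"],1000*D@(s["tool_pos"]-O))
w=snap("wrist","w7");print([w.max(2)[215:285,c].tolist() for c in (328,)])
E
```

```text
[(350, np.int64(238), np.int64(245)), (353, np.int64(231), np.int64(245)), (356, np.int64(237), np.int64(248)), (359, np.int64(215), np.int64(248)), (362, np.int64(224), np.int64(249)), (365, np.int64(217), np.int64(249)), (368, np.int64(215), np.int64(249)), (371, np.int64(232), np.int64(249)), (374, np.int64(232), np.int64(249)), (377, np.int64(233), np.int64(250)), (380, np.int64(233), np.int64(246)), (383, np.int64(233), np.int64(246))]
[[47.8, 18.2], [36.4, 19.1], [24.4, 6.4], [12.9, 7.3], [1.5, 8.2], [-9.9, 9.0], [-21.2, 9.9], [-32.7, 7.4], [-43.4, 18.4]]
.............................#######..................................
.............................#######..................................
.............................#######..................................
......................###...#########.................................
......................###...##..###############.......................
......................##....############################..............
.....................###....############################..............
.....................###....#######
[... 1136 characters left out ...]
...................................
......................................................................
......................................................................
......................................................................
......................................................................
[ 0.5463 -0.1509  0.0171] [ 2.067   2.0713 13.1277] [0.3126 0.0425 0.0325] [17.4781  2.062  17.058 ]
[[80, 80, 73, 61, 68, 60, 68, 61, 64, 64, 61, 65, 83, 85, 53, 13, 22, 21, 15, 13, 15, 17, 14, 19, 19, 20, 16, 14, 20, 17, 14, 14, 19, 6, 20, 9, 22, 16, 23, 21, 17, 17, 14, 9, 17, 25, 28, 28, 30, 33, 32, 35, 29, 34, 36, 40, 35, 36, 34, 38, 36, 39, 37, 32, 37, 39, 37, 36, 35, 31]]
```

The underside is now level at about 8 mm, so the pack is seated. Releasing.

play_rows(
  motion=[
    [0,0,-0.0015,0,75],
    [0,0,0,0,75],
    [0,0,0,0,75],
    [0,0,0,0,75],
  ],
)

```text
time: 13.4
tool_pos: [0.5446, -0.1506, 0.0165]
tcp_rot: [-3.101, -0.496, 0.003]
wrist_force: [-1.0, -0.2, -0.6]
width: 0.885
```

play_rows(
  motion=[
    [0,0,-0.02,0,75],
    [0,0,-0.05,0,75],
    [0,0,-0.05,0,75],
    [0,0,0,0,75],
    [0,0,0,0,75],
  ],
)

```text
time: 14.02
tool_pos: [0.5451, -0.1507, 0.137]
tcp_rot: [-3.102, -0.497, 0.0]
wrist_force: [-1.4, -0.6, 0.3]
width: 0.877
```

```bash
python3 - <<'E'
from h import *
im=snap("side","s8");w=snap("wrist","w8")
L=packline(im);b=np.array([ony((c+.5,r2),.0235) for c,r1,r2 in L]);print(np.round(b[::4,[0,2]],1).tolist())
t=np.array([ony((c+.5,r1),-.0235) for c,r1,r2 in L]);print("top far edge",np.round(t[::4,[0,2]],1).tolist())
s=read_state();print(s["tool_pos"],s["wrist_force"],1000*D@(s["tool_pos"]-O),R.from_rotvec(s["tcp_rot"]).as_matrix()[:2,0])
cv2.imwrite("pics/m8.png",np.hstack([cv2.resize(im[205:265,320:410],(540,360),interpolation=cv2.INTER_CUBIC),w[40:400,200:460]]))
E
```

```text
[[47.9, 21.6], [36.4, 19.1], [24.5, 9.8], [12.9, 7.3], [1.5, 8.2], [-9.9, 9.0], [-21.4, 6.5], [-32.7, 7.4], [-43.4, 18.4]]
top far edge [[51.0, 13.6], [40.0, 38.4], [27.4, 18.8], [16.4, 36.6], [4.8, 37.4], [-6.8, 38.2], [-18.4, 39.1], [-30.2, 36.5], [-41.7, 37.3]]
[ 0.544  -0.1504  0.1354] [ 0.2196 -0.449   0.4645] [ 15.4805   3.2752 135.3726] [0.95   0.3122]
```

View pics/m8.png

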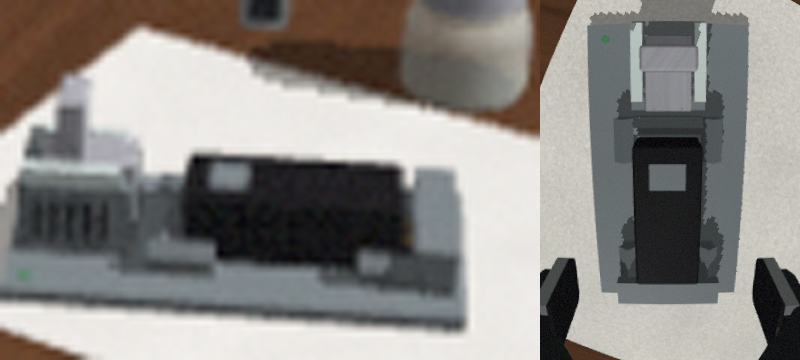

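The pack lies flat and parallel to the dock, with the tongue under the lip. Next, the latch: the fin is at dock x ≈ 103.5, y ≈ 0.4.

play_rows(
  motion=[
    [0.044,0.003,0,0,75],
    [0.044,0,0,0,75],
    [0,0,0.04,0,75],
    [0,0,0.033,0,75],
    [0,0,0,0,75],
  ],
)

```text
time: 14.75
tool_pos: [0.6254, -0.125, 0.0585]
tcp_rot: [-3.098, -0.496, 0.016]
wrist_force: [0.1, -0.2, 0.7]
width: 0.879
```

play_rows(
  motion=[
    [0,0,0,0,15],
    [0,0,0,0,15],
    [0,0,0,0,15],
    [0,0,0,0,15],
  ],
  squeeze=30,
)

```text
time: 15.25
tool_pos: [0.6305, -0.1238, 0.0668]
tcp_rot: [-3.099, -0.495, -0.003]
wrist_force: [-3.7, 7.7, 6.0]
width: 0.344
```

The fin is gripped (29 mm opening). Sliding the latch.

play_rows(
  motion=[
    [-0.008,0,0,0,15],
    [-0.008,0,0,0,15],
    [-0.008,0,0,0,15],
    [-0.004,0,0,0,15],
    [0,0,0,0,15],
  ],
)

```text
time: 15.88
tool_pos: [0.6038, -0.1326, 0.0668]
tcp_rot: [-3.099, -0.495, -0.003]
wrist_force: [-2.3, 8.6, 5.2]
width: 0.342
```

play_rows(
  motion=[
    [-0.004,0,0,0,15],
    [-0.004,0,0,0,15],
    [-0.003,0,0,0,15],
    [0,0,0,0,15],
  ],
)

```text
time: 16.38
tool_pos: [0.596, -0.1352, 0.0668]
tcp_rot: [-3.099, -0.494, -0.012]
wrist_force: [5.4, 11.3, 1.2]
width: 0.343
```

play_rows(
  motion=[
    [-0.003,0,0,0,15],
    [-0.002,0,0,0,15],
    [0,0,0,0,15],
  ],
)

```text
time: 16.75
tool_pos: [0.5959, -0.1354, 0.0671]
tcp_rot: [-3.099, -0.491, -0.027]
wrist_force: [18.5, 16.4, -8.6]
width: 0.339
```

```bash
python3 - <<'E'
from h import *
s=read_state();print(s["tool_pos"],s["wrist_force"],1000*D@(s["tool_pos"]-O))
E
```

```text
[ 0.5959 -0.1354  0.0671] [18.542  16.3579 -8.6134] [69.4748  1.2804 67.0907]
```

The stop is hard, and the fin is at dock x 69.5 (69 expected for 0.040). I'll relax, let go and check.

play_rows(
  motion=[
    [0.005,0,0,0,15],
    [0,0,0,0,75],
    [0,0,0,0,75],
    [0,0,0,0,75],
  ],
)

```text
time: 17.25
tool_pos: [0.5928, -0.1389, 0.0647]
tcp_rot: [3.102, 0.496, 0.001]
wrist_force: [-0.0, 0.4, -0.4]
width: 0.879
```

play_rows(
  motion=[
    [0,0,-0.03,0,75],
    [0,0,-0.05,0,75],
    [0,0,-0.05,0,75],
    [0,0,0,0,75],
    [0,0,0,0,75],
  ],
)

```text
time: 17.88
tool_pos: [0.5925, -0.1387, 0.1941]
tcp_rot: [3.102, 0.496, -0.0]
wrist_force: [-0.4, 0.7, -0.9]
width: 0.871
```

```bash
python3 - <<'E'
from h import *
w=snap("wrist","w9");im=snap("side","s9");P=np.load("pics/w9.npy");s=read_state();print(s["tool_pos"],s["wrist_force"],s["time"])
f=lambda px,z:1000*D@(onz("wrist",px,z,P)-O)
K=np.array(camera_info("wrist")["intrinsics"])
def proj(d): # dock mm -> wrist px
    p=D.T@(np.array(d)/1000)+O;c=P[:3,:3].T@(p-P[:3,3]);t=np.arctan2(np.hypot(c[0],c[1]),c[2]);return K[:2,2]+K[0,0]*t*c[:2]/np.hypot(c[0],c[1])
print("expected fin top corners",[proj(q).round(1) for q in((62,15,86.5),(62,-15,86.5),(76,15,86.5),(76,-15,86.5))],"plate lead",proj((38,0,54.5)))
h=w.max(2);p=proj((69,0,86.5)).astype(int);print(p,h[max(0,p[1]-30):p[1]+90:2,p[0]].tolist())
cv2.imwrite("pics/m9.png",np.hstack([cv2.resize(im[195:265,310:410],(500,350),interpolation=cv2.INTER_CUBIC),w[60:410,190:470]]))
t0=cv2.imread("pics/top0.png");t=snap("top","t9");d=cv2.absdiff(t,t0).max(2)
for n,(x,y) in dict(ink=(324,168),white=(148,243),jar=(480,270)).items(): print(n,d[y-14:y+15,x-12:x+13].mean().round(1),(d[y-14:y+15,x-12:x+13]>60).sum())
E
```

```text
[ 0.5915 -0.1382  0.1923] [ 0.2004  0.0445 -0.1681] 17.975
expected fin top corners [array([302. , 233.9]), array([344.3, 233.9]), array([301.6, 214.9]), array([344.6, 214.9])] plate lead [323.4539 249.4184]
[323 224] [73, 87, 94, 89, 90, 87, 74, 72, 71, 66, 73, 97, 137, 144, 148, 151, 150, 150, 155, 160, 142, 146, 145, 147, 145, 146, 147, 151, 118, 116, 118, 117, 118, 114, 118, 106, 29, 27, 30, 32, 33, 36, 29, 30, 31, 31, 40, 39, 32, 34, 36, 33, 38, 35, 31, 35, 36, 36, 39, 38]
ink 7.7 0
white 6.6 0
jar 8.0 0
```

```bash
python3 -c "
from workcell import *
print(finish_job())"
```

```text
the job is handed in; nothing more can be done
None
```

The battery pack is seated flat in the dock with its tongue under the lip. The latch is slid fully over it, and the gripper has let go and lifted clear. I handed the job in at about 18 s, under the 51 s limit.

**How it went:** The tool can only point straight down. So I gripped the pack near its tail and pressed the tail onto the slope of the tail wall, which tilted it nose-down by about 7.5°. I then slid the tongue under the lip, rocked the tail down and released. It stuck twice on the way, once when sliding to the lip and once when rocking down. Easing the pressure freed it, with a 1.5 mm sideways correction the second time. Last, I gripped the fin and slid the latch about 36 mm until it hit a hard stop.

**Last checks:**
- **Pack:** after release its underside measured level at about 8 mm, which is the pocket floor.
- **Latch:** the gripper stopped at dock x = 69.5 mm against about 25 N (69 expected for a full 0.040). In the final wrist picture, the brightness steps at the fin and at the latch's leading edge fell within 1–2 pixels of the fully closed position.
- **Bystanders:** the top camera showed no change around the ink bottle, white bottle or jar.
- **Forces:** at the end of each move the wrist force was never above about 32 N. Peaks within a move were not recorded.

The viewer's 12-picture limit was reached, so the final state was checked only by numbers and not by eye. No check failed. The one loose figure is the measured heights, which were a few mm low (33 against 36 mm for the pack top, about 3 against 8 mm for the dock plate), so I used the given heights.

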